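# Shim the router-table fence and hold the cutter guard open

## Task

We are setting the small router table up for edge jointing. Take the spacing gauge out of its wooden block, push its steel blade fully home, down to the shoulder, into the gap behind the loosened left-hand (outfeed) fence face, and let go of it. Then lift the sprung clear guard by its front tab to 60 degrees open and finish while still holding it there, so that I can lay a straightedge against the cutter and tighten the face; leave the gauge seated and the offcut, pencil, tape measure and chisel where they are.

Things in the scene. Friction and masses are not known exactly. Their poses are not given: they have to be found in the camera images.
- router_table: Compact router table, fixed: grey top 230 mm deep (x) by 280 wide (y), 160 mm above the bench. Origin on the bench under its middle; x away from the operator, y along the fence to the outfeed (left) end, z up. The fence stands 65 mm above the top (225 above the bench), full width: a wooden upright with two white faces before it, left and right of the cutter; only the left one stands off it.
- slot_mouth (a point): Middle of the mouth of the gap between the outfeed (left) face and the upright, at fence-top level; axes as the table's. The gap is 7 mm wide (x), over 60 deep, free 44 mm either way along y between two screws that cross it 31 mm down; both mouth edges are bevelled 4 mm. Face and upright are 16 mm thick each. The guard ends 43 mm from here towards -y.
- gauge: Loose spacing gauge, 110 g: flat steel blade 4 mm thick (x), 56 wide (y), 45 long, pointing down (-z) from a wooden grip 18 thick (x), 56 wide (y), 36 high. Origin: middle of the shoulder (underside of the grip). Front and back are alike. It starts hanging in its block, shoulder on the block's top. Fully home in the fence, the shoulder rests on the fence top, origin at slot_mouth.
- gauge_block: Fixed dark hardwood block, 52 (x) x 80 (y) x 56 mm high, with a 6.5 mm saw kerf along y, 48 mm deep and open at both ends, that holds the gauge. Origin: middle of its underside.
- guard_angle (a joint): Opening angle of the guard in rad: 0 = shut and level over the cutter, growing as its front edge rises; 60 degrees = 1.047; it stops at 1.40. A spring and its weight shut it from every angle when it is let go; about 1 to 3 N at the tab holds it.
- guard: The moving guard: a clear plate 74 mm wide (y), 5 thick, ending in an aluminium edge strip 94 mm from the hinge axis that reaches 8 mm below the plate's middle; the tab is in front of that. Origin: on the hinge axis, mid-width; it extends along its own -x and turns about +y as it opens.
- guard_tab (a point): Gripping point of the guard's tab, 120 mm from the hinge axis; 234 mm above the bench when shut. The tab is an aluminium bar 20 mm wide (y), 10 thick, from 94 to 135 mm from the hinge axis, with free air at both sides, so that fingers from above can pinch it across its 20 mm and let it turn between them.
- guard_hinge (a point): Middle of the guard's hinge axis, 234 mm above the bench, 9 mm above the fence top; the axis runs along the table's y.
- offcut: Loose pine offcut, 110 x 38 x 38 mm, lying on the table top in front of the infeed (right) half of the fence; a bystander. Origin: middle of its underside.
- pencil: Loose pencil, 136 mm, on the bench in front of the work; a bystander.
- tape_measure: Loose tape measure, 89 x 58 x 64 mm high, on the bench in front of the router table; a bystander.
- chisel: Loose chisel, 214 mm long, on the bench at the far left behind the gauge block; a bystander.
Things that resemble listed ones, but are neither listed nor needed, are in the scene too. What is meant by the gauge is not blue, and is the smaller of those in its own colour.

How it is judged:
By the outcome, as a careful person would: the job done as asked, in the order asked, and still so for the second after the job is handed in, while the arm keeps its last pose, push and grip.
It also fails if it takes over 50 s, if anything falls off the work surface, if the arm or the gripper's body presses on something with over 40 N, if the wrist force passes 120 N, or if a joint passes its speed limit or range.

## Robot

A 6-joint arm with a two-finger parallel gripper is mounted at the origin on a cart in front of the work surface, level with it; the furniture and walls round the work are solid. World frame = base frame: x ahead of the robot, y to its left, z up, the work surface at z = 0. Lengths are in mm, angles in degrees, forces in N, time in s.
With the tool pointing down it reaches from about 300 to 850 mm from the base axis. Payload 4.2 kg.
Tool frame: the origin (TCP) lies midway between the tips of the shut fingers; the grasp point (between the pads) lies 19 mm behind it; z points along the fingers, y is the line along which they close (so a half turn about z gives the same grasp; the last joint's range is limited). The gripper opens to 91 mm and grips with 3 to 60 N. Pads are 32 mm wide; open, the fingers measure 118 mm over their backs; the gripper's body (76 mm by 178 mm) begins 60 mm behind the grasp point.
Start: joints at [-1.146, 18.312, 89.639, -0, 72.044, -1.146], TCP at [575.016, 0, 213.976] pointing down, gripper open.
Joint ranges: [-177.97, 177.97], [-48.28, 115.42], [12.27, 149.76], [-77.06, 257.06], [2.81, 150.46], [-146.56, 146.56]. Speed limits (degrees/s): [147.25, 147.25, 180, 180, 180, 180].

## Interface

Orientations are given as [roll, pitch, yaw] about the fixed x, y, z axes, in that order (R = Rz(yaw) Ry(pitch) Rx(roll)).
In Python, from workcell import env gives the robot as it stands.
- The arm moves only by the shell command python3 -m jog 'ROWS' [FORCE]. ROWS is a JSON object of lists of equal length, an entry for each row: "jaw": the finger opening in mm, from 0 to 91.2; "slide": the shift along the tool's x, y, z in units of 30 mm (1.0 is 30 mm), a list of three; "spin": the turn about the tool's z in units of 8 degrees (1.0 is 8 degrees). In form: {"jaw": [jaw, ...], "slide": [[dx, dy, dz], ...], "spin": [spin, ...]}. A call has 1 to 10 rows; each row shifts and turns the commanded pose from where the row before left it, along the tool's axes as they then stand; what a row does not reach is not made up. A row lasts 1/10 s, in which the tool goes at most 50 mm and 8.59 degrees, less where a joint would pass 70% of its speed; a pose out of reach is approached as far as the arm can. A call is refused whole if a number of a shift passes 1 or a number of a turn 1, either way. A call with a gripper value outside its range is refused whole. The fingers move at their own pace and stop on an object; FORCE is the grip in N (left out, the last holds). Time passes only in rows, so rows that do not move let the fingers close. It gives the time, the measured TCP pose, the force, the opening and the grip force at its end, in the units of the state.
- env.state(): the state, without advancing time (a new reading comes with each control period).
- env.grab_frame(name): name is "side" or "top" or "wrist"; returns the picture (400x640x3 uint8, red, green, blue); there is no depth.
- env.camera_model(name): a dict with "fx", "fy", "cx", "cy" (pixels), "camera_from_world" (4x4, takes a point from world to camera coordinates). Camera axes: x right, y up, looking along -z (the intrinsics and any distortion apply to the point x, -y, -z); pixel columns grow to the right and rows downward; lengths in mm; the calibration is good to about 2 mm. A picture is of the moment at which its call begins: read the wrist's pose just before it. camera_model takes no time and is no camera call; for the wrist camera it gives the pose at the moment of the call.
- env.job_done(): hands the job in; it is judged then, once.
The state is a dict: "time_s": time; "qpos": joint angles; "qvel": joint speeds; "effort": joint torques, N m; "ee_pos": TCP position; "ee_rot": TCP orientation; "force": force on the tool from outside, world axes, zero at the start; "torque": the same for the moment, N m; "gripper_width": finger opening in mm; "gripper_force": force on a finger pad.
Only numpy, scipy, OpenCV 4.12 (cv2) and the standard library are available. Lean on these libraries where they do the work, as an engineer would, in place of code of your own. Each camera call takes 0.05 s, during which the arm holds its last target. There are 200 camera calls.

## Working session

There is one attempt and no reset: what is moved stays moved. The work goes in short steps, Python scripts to look and compute and a shell command to move; the robot and the scene stay as the last step left them, time stands still between calls to the robot, and variables do not carry over. Pictures are saved under pics/ and viewed, at most 10 in all, crops included, and the job is handed in when it is done.

```bash
mkdir -p pics
cat > h.py <<'E'
import numpy as np, cv2
from workcell import env
def grab(n,f):
    m=env.camera_model(n); im=env.grab_frame(n); np.savez('pics/'+f+'.npz',im=im,T=m['camera_from_world'],k=[m['fx'],m['fy'],m['cx'],m['cy']])
    cv2.imwrite('pics/'+f+'.png',im[:,:,::-1]); return im,m
class V:
    def __init__(s,f):
        d=np.load('pics/'+f+'.npz'); s.im=d['im']; s.T=d['T']; s.k=d['k']
    def ray(s,u,v):
        fx,fy,cx,cy=s.k; d=np.array([(u-cx)/fx,-(v-cy)/fy,-1]); R=s.T[:3,:3]; return -R.T@s.T[:3,3],R.T@d
    def plane(s,u,v,z):
        o,d=s.ray(u,v); return o+d*(z-o[2])/d[2]
    def proj(s,p):
        c=s.T[:3,:3]@np.array(p,float)+s.T[:3,3]; fx,fy,cx,cy=s.k; return np.array([cx+fx*c[0]/-c[2],cy-fy*c[1]/-c[2]])
E
python3 - <<'E'
from h import *
for n in('top','side'):
    im,m=grab(n,n+'0'); print({k:np.round(v,3).tolist() if k=='camera_from_world' else v for k,v in m.items()})
print(env.state())
E
```

```text
{'fx': 402.9200482179033, 'fy': 402.9200482179033, 'cx': 317.4373101004872, 'cy': 206.71481027824498, 'camera_from_world': [[0.011, -1.0, 0.003, -29.387], [0.984, 0.012, 0.176, -592.891], [-0.176, 0.001, 0.984, -1070.143], [0.0, 0.0, 0.0, 1.0]]}
{'fx': 497.4316791674383, 'fy': 497.4316791674383, 'cx': 318.5822876290826, 'cy': 197.3359039848375, 'camera_from_world': [[-0.987, -0.162, -0.011, 541.985], [0.1, -0.661, 0.744, -198.548], [-0.127, 0.733, 0.668, -966.889], [0.0, 0.0, 0.0, 1.0]]}
{'time_s': 0.1, 'qpos': array([-1.14617068e+00,  1.83482789e+01,  8.97000301e+01, -1.98878991e-04,
        7.20423043e+01, -1.14722243e+00]), 'qvel': array([ 0.10473758, -0.06614707, -0.04501688, -0.12494996,  0.02465089,
       -0.05530938]), 'effort': array([ 5.01049108e-04, -4.13330913e+01, -2.32510239e+01,  7.29743019e-02,
        4.21804120e-02, -4.88014211e-05]), 'ee_pos': array([5.74552690e+02, 6.04762585e-03, 2.13197164e+02]), 'ee_rot': array([-1.79909401e+02, -1.62515514e-03,  9.00011119e+01]), 'force': array([ 0.66952741,  0.00186585, -0.17557988]), 'torque': array([ 0.00789647,  0.03425585, -0.02255667]), 'gripper_force': 0.0, 'gripper_width': 91.27611309587043}
```

View pics/top0.png

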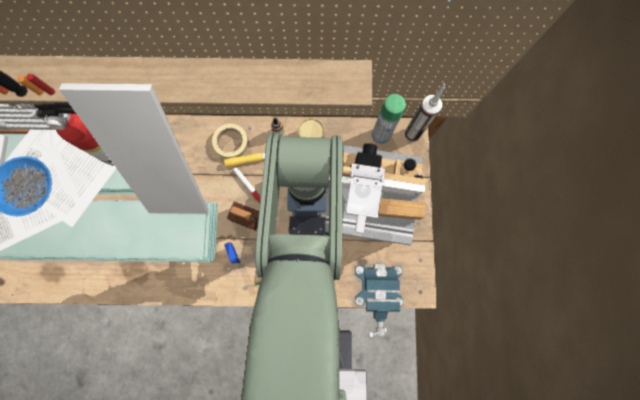

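View pics/side0.png

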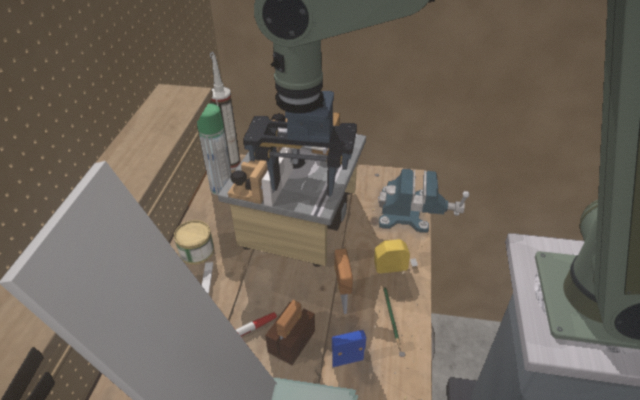

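The top view shows the arm hiding the left half of the table; the router table is at about (385,195), with the block at (243,215). The side view shows the dark block holding an orange gauge at (290,322), a loose orange lookalike at (344,270), a blue one at (349,348), and the fence left end at about (255,180).

Run:
```python
from h import *
s=V('side0');t=V('top0')
print(s.plane(290,318,75),t.plane(243,213,75))
print('table corners top', t.plane(412,243,160), t.plane(424,186,225),t.plane(361,229,234))
print('side fence left end',s.plane(262,172,225),s.plane(243,172,225))
print('like',s.plane(344,270,10), 'board top',t.plane(70,87,250),t.plane(205,213,0))
a=cv2.resize(s.im[220:380,200:420],None,fx=3.4,fy=3.4,interpolation=2)
cv2.imwrite('pics/c.png',a[:,:,::-1])
```

```text
[568.09157949 183.66946049  75.        ] [569.38579137 179.97931087  75.        ]
table corners top [ 485.46009101 -257.66114059  160.        ] [ 615.40023808 -274.84061144  225.        ] [ 509.6979051 -123.3114551  234.       ]
side fence left end [655.07423979 -18.36407583 225.        ] [689.66982357 -13.16894848 225.        ]
like [494.85016867  10.30287501  10.        ] board top [844.09070583 578.19624115 250.        ] [580.11922177 304.36839401   0.        ]
```

View pics/c.png

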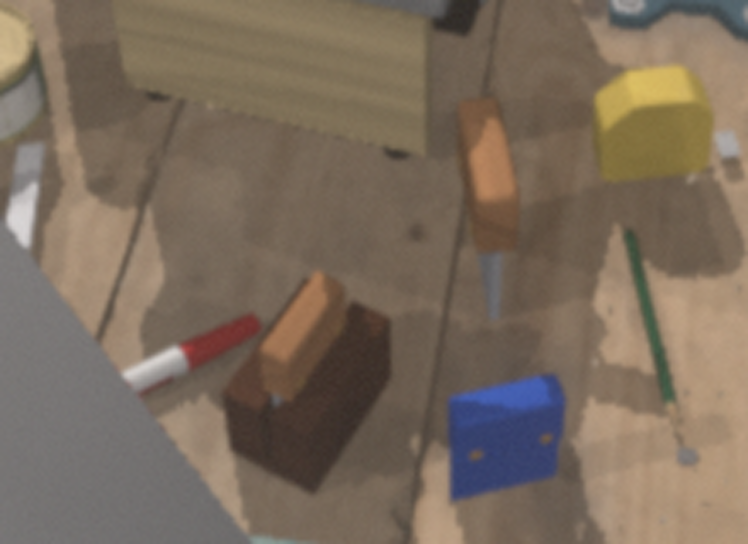

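The gauge is the small orange one in the dark block; the other orange one is bigger. A grey panel stands close on the left, so I will triangulate it, then lift and look from above with the wrist camera.

```bash
python3 - <<'E'
from h import *
s=V('side0');t=V('top0')
def tri(a,b):
    o1,d1=t.ray(*a);o2,d2=s.ray(*b);d1/=np.linalg.norm(d1);d2/=np.linalg.norm(d2)
    k=np.linalg.lstsq(np.c_[d1,-d2],o2-o1,rcond=None)[0];p,q=o1+k[0]*d1,o2+k[1]*d2
    return np.round((p+q)/2),round(np.linalg.norm(p-q),1)
for a in [(70,87),(155,87),(205,213),(147,213)]:
    for b in [(105,168),(8,282)]: print(a,b,*tri(a,b))
print(tri((205,213),(275,380)))
E
python3 -m jog '{"jaw":[91,91,91,91,91,91,91,91],"slide":[[1,0,-0.7],[1,0,-0.7],[1,0,-0.7],[1,0,0],[0.6,0,0],[0,0,0],[0,0,0],[0,0,0]],"spin":[0,0,0,0,0,0,0,0]}' 20
python3 - <<'E'
from h import *
print(env.state()['ee_pos'],env.state()['ee_rot']);grab('wrist','w1')
E
```

```text
(70, 87) (105, 168) [679. 373. 548.] 32.6
(70, 87) (8, 282) [743. 441. 460.] 3.9
(155, 87) (105, 168) [739. 280. 461.] 5.1
(155, 87) (8, 282) [836. 354. 326.] 50.7
(205, 213) (105, 168) [619. 243. 444.] 243.7
(205, 213) (8, 282) [654. 315. 374.] 337.4
(147, 213) (105, 168) [591. 315. 496.] 200.1
(147, 213) (8, 282) [621. 382. 433.] 271.8
(array([571., 289.,  56.]), np.float64(0.4))
time_s: 0.9
ee_pos: [574.8, 136.9, 276.3]
ee_rot: [-179.9, 0.1, 89.9]
force: [0.1, 0.4, 0.5]
gripper_width: 91.0
gripper_force: 0.0
[574.81750978 136.86836528 276.34624621] [-1.79931177e+02  5.39271832e-02  8.99427244e+01]
```

View pics/w1.png

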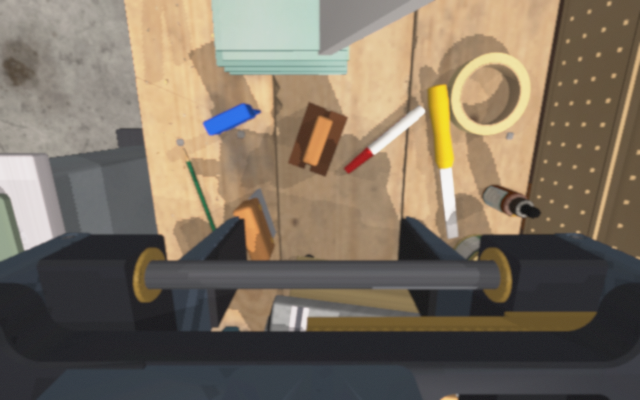

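The wrist view (image up is +y, right is +x) shows the gauge grip at about (318,141) in its block, slightly yawed, with the leaning panel's corner at (320,50). I'll fit the grip rectangle.

```bash
cat >> h.py <<'E'
def orange(v,roi,z,hue=(3,20),smin=110,vmin=90):
    h=cv2.cvtColor(v.im,cv2.COLOR_RGB2HSV); m=cv2.inRange(h,(hue[0],smin,vmin),(hue[1],255,255))
    k=np.zeros_like(m); a,b,c,d=roi; k[b:d,a:c]=m[b:d,a:c]
    k=cv2.morphologyEx(k,cv2.MORPH_OPEN,np.ones((3,3)))
    c=max(cv2.findContours(k,0,2)[0],key=cv2.contourArea)
    P=np.array([v.plane(u,w,z)[:2] for u,w in c[:,0]]).astype(np.float32)
    r=cv2.minAreaRect(P); return r,cv2.boundingRect(c),np.round(cv2.boxPoints(r),1).tolist()
E
python3 - <<'E'
from h import *
v=V('w1')
print(-v.T[:3,:3].T@v.T[:3,3], v.T[2,:3])
for vm in(90,130,150): print(orange(v,(280,100,355,180),92,vmin=vm))
h=cv2.cvtColor(v.im,cv2.COLOR_RGB2HSV)
print(h[141,305:335].tolist())
E
```

```text
[574.52739443 208.41046944 447.26841288] [3.87755611e-04 2.55560395e-01 9.66793015e-01]
(((575.9175415039062, 186.1932830810547), (66.23470306396484, 33.39973068237305), 70.59921264648438), (302, 111, 45, 56), [[549.2000122070312, 160.5], [580.7000122070312, 149.39999389648438], [602.7000122070312, 211.89999389648438], [571.2000122070312, 223.0]])
(((569.3335571289062, 184.54832458496094), (55.88048553466797, 18.86278533935547), 70.06995391845703), (303, 116, 30, 50), [[550.9000244140625, 161.5], [568.7000122070312, 155.10000610351562], [587.7000122070312, 207.60000610351562], [570.0, 214.0]])
(((569.2740478515625, 184.56166076660156), (54.880348205566406, 17.536575317382812), 69.93655395507812), (304, 117, 29, 49), [[551.5999755859375, 161.8000030517578], [568.0999755859375, 155.8000030517578], [586.9000244140625, 207.3000030517578], [570.5, 213.3000030517578]])
[[12, 146, 77], [10, 139, 77], [12, 141, 83], [13, 148, 102], [14, 149, 139], [14, 152, 176], [14, 153, 202], [14, 153, 215], [14, 152, 217], [14, 154, 217], [14, 154, 217], [14, 153, 216], [14, 155, 216], [14, 153, 217], [14, 153, 218], [15, 153, 220], [14, 153, 221], [15, 154, 222], [14, 153, 220], [14, 156, 206], [14, 154, 169], [13, 150, 121], [12, 144, 92], [11, 143, 84], [11, 143, 82], [11, 148, 81], [11, 145, 81], [11, 143, 84], [10, 140, 89], [11, 146, 98]]
```

```bash
python3 -m jog '{"jaw":[91,91,91,91,91,91,91,91,91,91],"slide":[[0.8,-0.1,0],[0.79,-0.08,0],[0,0,0],[0,0,0],[0,0,0],[0,0,1],[0,0,1],[0,0,1],[0,0,0],[0,0,0]],"spin":[0,0,0.83,0.83,0.84,0,0,0,0,0]}'
python3 - <<'E'
from h import *
grab('top','top1');grab('side','side1')
t=V('top1');a=cv2.resize(t.im[120:260,300:460],None,fx=4,fy=4,interpolation=2)
cv2.imwrite('pics/t1c.png',a[:,:,::-1])
print(env.state()['ee_pos'],env.state()['ee_rot'])
grab('wrist','w2'); v=V('w2')
E
```

```text
time_s: 1.95
ee_pos: [570.0, 185.0, 187.3]
ee_rot: [-180.0, 0.0, 69.9]
force: [0.8, 0.7, 0.8]
gripper_width: 90.9
gripper_force: 0.0
[570.88695482 185.61212051 188.96259368] [ 1.79832201e+02 -1.19826209e-01  6.99637377e+01]
```

View pics/t1c.png

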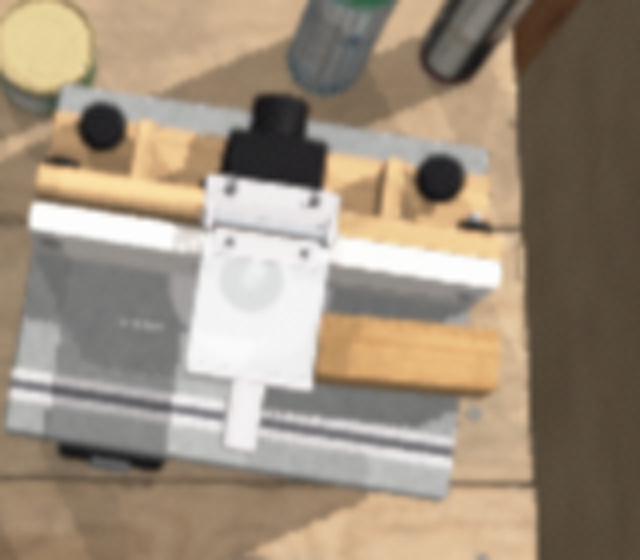

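View pics/w2.png

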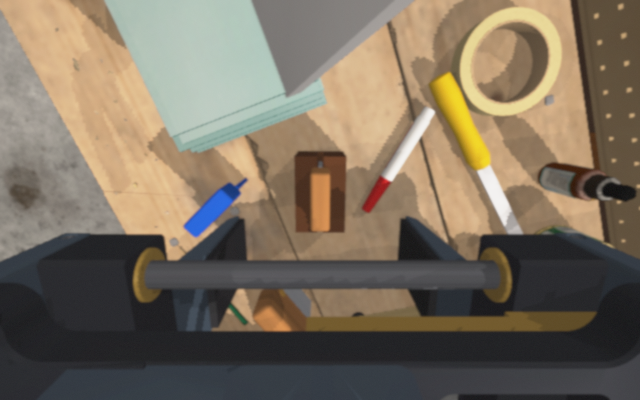

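Top crop: the white outfeed face runs (32,215)–(205,240), the upright (38,185)–(205,205), with the gap between them; the guard plate spans (190–335, 180–385) and the tab is at (243,415). The wrist view shows the gripper squarely aligned with the gauge at (320,200). Now measure both.

Run:
```python
from h import *
v=V('w2')
for vm in(120,150): print(orange(v,(295,155,345,240),92,vmin=vm)[:2])
t=V('top1')
for c in (312,320,328,336,344): print(c,[(r,t.im[r,c].tolist()) for r in range(158,184)])
```

```text
(((569.4212646484375, 184.89772033691406), (56.445777893066406, 17.443904876708984), 69.44599914550781), (311, 172, 20, 61))
(((569.1870727539062, 184.52134704589844), (53.63627243041992, 15.792191505432129), 69.88465881347656), (312, 174, 18, 58))
312 [(158, [142, 116, 87]), (159, [102, 85, 64]), (160, [101, 83, 64]), (161, [181, 147, 108]), (162, [234, 198, 145]), (163, [244, 215, 158]), (164, [244, 213, 156]), (165, [238, 203, 149]), (166, [214, 172, 126]), (167, [174, 140, 103]), (168, [138, 110, 81]), (169, [114, 93, 70]), (170, [150, 138, 127]), (171, [231, 226, 222]), (172, [251, 250, 248]), (173, [253, 252, 251]), (174, [253, 253, 252]), (175, [253, 253, 252]), (176, [252, 251, 250]), (177, [227, 226, 222]), (178, [163, 160, 156]), (179, [123, 120, 118]), (180, [100, 99, 98]), (181, [107, 104, 103]), (182, [118, 116, 113]), (183, [118, 116, 114])]
320 [(158, [161, 130, 96]), (159, [157, 127, 94]), (160, [149, 120, 90]), (161, [162, 131, 97]), (162, [220, 178, 132]), (163, [245, 216, 158]), (164, [249, 225, 168]), (165, [249, 223, 166]), (166, [245, 217, 158]), (167, [234, 197
[... 1563 characters left out ...]
9]), (181, [220, 219, 215]), (182, [163, 160, 156]), (183, [149, 145, 139])]
344 [(158, [238, 203, 149]), (159, [238, 204, 149]), (160, [237, 202, 148]), (161, [231, 194, 142]), (162, [203, 164, 120]), (163, [173, 139, 102]), (164, [161, 129, 95]), (165, [177, 143, 106]), (166, [225, 185, 135]), (167, [245, 217, 158]), (168, [248, 223, 166]), (169, [245, 218, 159]), (170, [238, 203, 149]), (171, [219, 177, 130]), (172, [187, 151, 111]), (173, [147, 118, 86]), (174, [113, 91, 67]), (175, [120, 105, 91]), (176, [176, 167, 159]), (177, [224, 219, 214]), (178, [230, 226, 222]), (179, [229, 224, 220]), (180, [232, 227, 223]), (181, [233, 229, 225]), (182, [213, 209, 203]), (183, [172, 167, 163])]
```

Run:
```python
from h import *
t=V('top1');s=V('side1')
F=np.array([t.plane(c,r,225) for c,r in((312,177.6),(320,178.8),(328,180.2),(336,181.35))])
B=np.array([t.plane(c,r,225) for c,r in((312,160.9),(320,161.65),(328,163.1))])
print(F.round(1),B.round(1))
for Q in(F,B):
    p=np.polyfit(Q[:,1],Q[:,0],1);print(p,np.degrees(np.arctan(p[0])))
# left-end of white face row profile
for r in (172,174,176): print(r,[int(t.im[r,c,1]) for c in range(302,314)], [int(t.im[r,c,1]) for c in range(340,356)])
print('guard rows');
for r in (195,200,205,225,230): print(r,[(c,int(t.im[r,c,1])) for c in list(range(342,352))+list(range(352,370))+list(range(374,386))])
a=cv2.resize(s.im[110:260,190:390],None,fx=4,fy=4,interpolation=2);cv2.imwrite('pics/s1c.png',a[:,:,::-1])
```

```text
[[632.7  -8.4 225. ]
 [630.  -27.5 225. ]
 [626.8 -46.6 225. ]
 [624.2 -65.7 225. ]] [[673.9  -7.9 225. ]
 [672.3 -27.1 225. ]
 [668.9 -46.3 225. ]]
[1.50101115e-01 6.33957000e+02] 8.536431513010163
[1.29882032e-01 6.75245756e+02] 7.400265287227068
172 [118, 121, 121, 123, 129, 177, 240, 251, 252, 251, 250, 249] [137, 139, 147, 149, 151, 155, 158, 161, 158, 151, 156, 189, 229, 225, 221, 226]
174 [103, 102, 102, 105, 128, 198, 249, 253, 253, 253, 253, 253] [112, 99, 94, 92, 91, 93, 100, 102, 103, 115, 141, 186, 225, 208, 205, 214]
176 [107, 110, 111, 111, 130, 186, 237, 246, 250, 251, 251, 252] [245, 242, 233, 203, 167, 151, 135, 124, 119, 113, 129, 172, 194, 158, 161, 168]
guard rows
195 [(342, 128), (343, 145), (344, 158), (345, 158), (346, 159), (347, 161), (348, 191), (349, 234), (350, 243), (351, 244), (352, 244), (353, 244), (354, 244), (355, 243), (356, 239), (357, 232), (358, 225), (359, 224), (360, 224), (361, 224), (362, 224), (363, 223), (364, 223), (365, 223), (366, 224), (367, 227), (368, 232), (369, 240), (374, 245), (375, 244), (376, 244), (377, 245), (378, 244), (379, 
[... 1317 characters left out ...]
(364, 209), (365, 146), (366, 121), (367, 122), (368, 130), (369, 139), (374, 179), (375, 189), (376, 192), (377, 197), (378, 207), (379, 205), (380, 196), (381, 197), (382, 199), (383, 201), (384, 201), (385, 198)]
230 [(342, 183), (343, 192), (344, 191), (345, 191), (346, 190), (347, 190), (348, 192), (349, 193), (350, 192), (351, 191), (352, 192), (353, 191), (354, 185), (355, 181), (356, 215), (357, 231), (358, 238), (359, 240), (360, 240), (361, 240), (362, 239), (363, 228), (364, 191), (365, 174), (366, 181), (367, 183), (368, 189), (369, 189), (374, 207), (375, 212), (376, 213), (377, 215), (378, 217), (379, 216), (380, 212), (381, 210), (382, 202), (383, 201), (384, 202), (385, 195)]
```

View pics/s1c.png

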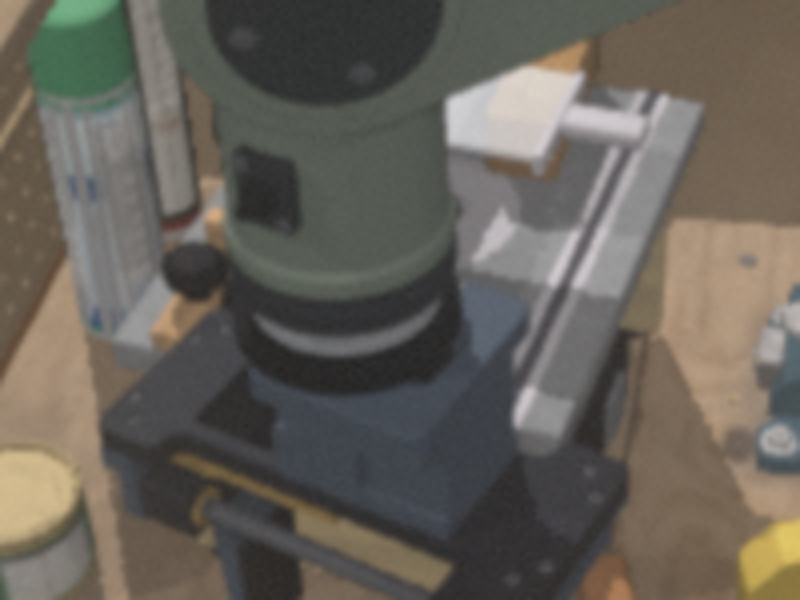

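The side crop shows the arm covering the fence's outfeed end; the guard and tab are visible at (520–640,110). Top is enough for now; compute yaw and the slot mouth.

Run:
```python
from h import *
t=V('top1')
g=lambda u,v,z:t.plane(u,v,z)[:2]
a,b=g(302,228,160),g(411.2,243.75,160);d=b-a;print('front edge',a,b,np.linalg.norm(d),np.degrees(np.arctan2(d[0],d[1]))%180)
# sub-pixel: white-to-? front table edge columns
c=g(363.7,200,234);tb=g(360,227,234);d=c-tb;print('guard',c,tb,np.degrees(np.arctan2(d[1],d[0])))
for yaw in (-7,-8):
    r=np.radians(yaw);ey=np.array([-np.sin(r),np.cos(r)]);ex=np.array([np.cos(r),np.sin(r)])
    print(yaw,'left end along',g(306.8,174,225)@ey,'guardL',g(347.6,200,234)@ey,'guardR',g(379.9,200,234)@ey,'tab',tb@ey,tb@ex)
    for p in((312,169.25),(320,170.2),(328,171.65)): print(g(*p,225)@ex, g(*p,225)@ey)
```

```text
front edge [519.62485405  15.57741063] [ 483.57829447 -255.62224059] 273.58473144865394 7.571104040757831
guard [ 577.97686447 -130.14164359] [ 514.31806713 -121.03630807] -8.14000006226275
-7 left end along 82.23111905834149 guardL -21.428225348432917 guardR -96.28130225040307 tab -57.45451664333524 525.2350336436526
649.3468701342701 71.52036237878568
649.5878440700313 52.24554542991728
648.605438114289 32.82598307225471
-8 left end along 93.31966587958459 guardL -11.224227873725937 guardR -85.88940308013197 tab -48.27915075991396 526.157757380113
647.9997690279903 82.84213497753997
648.5770982016497 63.57445925172024
647.9337599661928 44.14070923943949
```

```bash
python3 -m jog '{"jaw":[91,91,91,91,91,91,91],"slide":[[0,0,1],[0,0,1],[0,0,1],[0,0,0.9],[0,0,0.3],[0,0,0],[0,0,0]],"spin":[0,0,0,0,0,0,0]}'
```

```text
time_s: 2.8
ee_pos: [571.0, 186.1, 62.7]
ee_rot: [179.8, -0.1, 70.0]
force: [0.6, 0.3, 0.5]
gripper_width: 90.9
gripper_force: 0.0
```

```bash
python3 -m jog '{"jaw":[50,25,10,10,10,10,10,10,10,10],"slide":[[0,0,0],[0,0,0],[0,0,0],[0,0,0],[0,0,0],[0,0,0],[0,0,0],[0,0,0],[0,0,-0.3],[0,0,-0.5]],"spin":[0,0,0,0,0,0,0,0,0,0]}' 35
```

```text
time_s: 3.8
ee_pos: [568.8, 185.4, 84.6]
ee_rot: [-179.9, 0.1, 70.0]
force: [0.6, -0.2, -1.9]
gripper_width: 18.1
gripper_force: 35.0
```

```bash
python3 -m jog '{"jaw":[10,10,10,10,10,10,10,10,10,10],"slide":[[0,0,-0.9],[0,0,-0.95],[0,0,-0.95],[0,0,-0.95],[0,0,-0.95],[0,0,-0.95],[0,0,-0.95],[0,0,-0.95],[0,0,0],[0,0,0]],"spin":[0,0,0,-0.5,-0.5,-0.54,0,0,0,0]}'
python3 -m jog '{"jaw":[10,10,10,10,10,10,10,10,10,10],"slide":[[-0.7,0.3,0],[-0.9,0.43,0],[-0.9,0.43,0],[-0.9,0.43,0],[-0.9,0.43,0],[-0.9,0.43,0],[-0.9,0.43,0],[-0.9,0.43,0],[-0.68,0.34,0],[0,0,0]],"spin":[0,0,0,0,0,0,0,0,0,0]}'
python3 - <<'E'
from h import *
env_s=env.state();print(env_s['ee_pos'],env_s['ee_rot'])
for n in('top','side','wrist'): grab(n,n+'2')
s=V('side2');w=V('wrist2')
a=cv2.resize(s.im[70:250,180:380],None,fx=3,fy=3,interpolation=2)
cv2.imwrite('pics/c2.png',a[:,:,::-1])
E
```

```text
time_s: 4.8
ee_pos: [569.3, 185.6, 311.4]
ee_rot: [180.0, -0.0, 82.3]
force: [-0.1, -0.8, -1.9]
gripper_width: 17.7
gripper_force: 35.0
time_s: 5.8
ee_pos: [647.1, -60.1, 308.3]
ee_rot: [-179.7, 0.1, 82.1]
force: [-0.5, 0.7, -1.3]
gripper_width: 17.9
gripper_force: 35.0
[647.09391559 -60.13737123 308.32156984] [-1.79739220e+02  8.12261659e-02  8.21210930e+01]
```

View pics/c2.png

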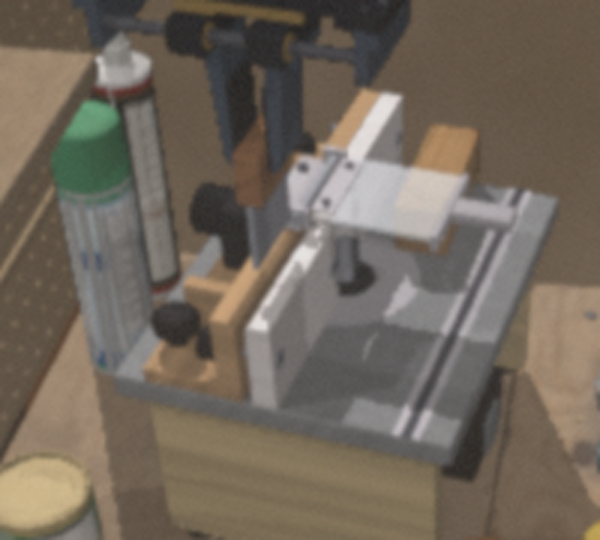

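View pics/wrist2.png

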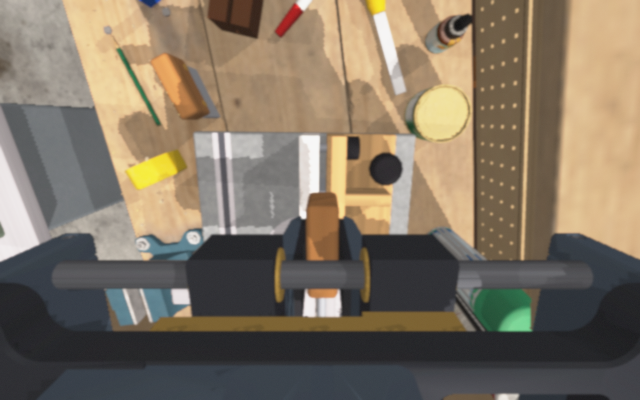

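Side crop: the blade hangs above the fence gap at (265,235), clear of the guard at (300,190). Wrist view: fence is vertical in the image, white face cols 302–320, gap 320–328, upright 328–346 at rows 140–185. Measure the gap line here.

Run:
```python
from h import *
w=V('wrist2');ps=np.array([647.1,-60.1]);r=np.radians(82.2);tx=np.array([np.cos(r),np.sin(r)]);ty=np.array([np.sin(r),-np.cos(r)])
for row in(140,155,170,185):
    print(row,[(c,*w.im[row,c].tolist()) for c in range(297,350)] if row in(155,) else '')
    L=w.im[row,295:352].astype(float); 
    # white front edge & upright rear via gradient
    sat=(L[:,0]-L[:,2]); 
    print(row,'G',L[:,1].astype(int).tolist())
for c,row in((302,150),(320,150),(328,150),(346,150),(302,180),(346,180)):
    p=w.plane(c,row,225)[:2]-ps; print(c,row,p@tx,p@ty)
for c,row in((307,200),(338,200)):
    p=w.plane(c,row,308.3-6.7+36)[:2]-ps; print('grip',p@tx,p@ty)
p=w.plane(324,132,225)[:2]-ps; print('left end',p@tx)
```

```text
140 
140 G [124, 123, 128, 153, 192, 217, 225, 235, 244, 246, 247, 247, 247, 247, 247, 247, 247, 247, 247, 247, 247, 247, 246, 242, 216, 157, 128, 123, 122, 121, 119, 116, 122, 129, 132, 142, 162, 191, 210, 215, 215, 216, 217, 218, 220, 221, 221, 221, 221, 219, 208, 170, 115, 64, 41, 36, 35]
155 [(297, 124, 122, 119), (298, 149, 144, 141), (299, 193, 185, 179), (300, 221, 215, 209), (301, 227, 220, 216), (302, 227, 220, 216), (303, 227, 220, 215), (304, 228, 220, 215), (305, 227, 220, 215), (306, 227, 220, 216), (307, 229, 222, 217), (308, 235, 229, 225), (309, 244, 241, 239), (310, 246, 245, 244), (311, 247, 246, 245), (312, 247, 246, 246), (313, 247, 246, 246), (314, 247, 247, 246), (315, 247, 247, 246), (316, 247, 247, 246), (317, 246, 246, 245), (318, 239, 236, 233), (319, 194, 189, 183), (320, 143, 140, 137), (321, 125, 124, 122), (322, 124, 122, 120), (323, 122, 121, 119), (324, 122, 121, 118), (325, 125, 118, 112), (326, 136, 117, 100), (327, 154, 123, 90), (328, 169, 132, 90), (329, 174, 135, 91), (330, 188, 146, 98), (331, 216, 169, 113), (332, 236, 196, 130), (333, 242, 212
[... 919 characters left out ...]
31, 127, 125, 123]
185 
185 G [118, 119, 121, 139, 170, 199, 214, 217, 217, 217, 217, 216, 217, 225, 238, 244, 246, 246, 246, 247, 247, 246, 245, 230, 169, 124, 114, 115, 114, 112, 111, 115, 126, 132, 138, 156, 186, 207, 213, 214, 215, 217, 218, 219, 221, 221, 221, 220, 218, 210, 182, 146, 124, 117, 115, 116, 119]
302 150 50.071378346994365 -18.089106484846127
320 150 50.094015313670056 -3.179858718062526
328 150 50.10407351190634 3.4447112493113368
346 150 50.126698440003295 18.34603012016065
302 180 24.823887376523025 -18.47685395363271
346 180 24.892257627821287 18.881055057255256
grip 36.67610710255628 -8.412292291352626
grip 36.70674482579197 6.555205227806907
left end 64.65380878827563
```

```bash
python3 -m jog '{"jaw":[10,10,10,10,10,10,10,10],"slide":[[0.11,-0.03,0],[0,0,0.5],[0,0,0.4],[0,0,0.2],[0,0,0.2],[0,0,0.2],[0,0,0],[0,0,0]],"spin":[0,0,0,0,0,0,0,0]}'
```

```text
time_s: 6.75
ee_pos: [647.0, -53.9, 266.6]
ee_rot: [180.0, -0.0, 82.3]
force: [-0.3, -0.1, -1.4]
gripper_width: 18.0
gripper_force: 35.0
```

```bash
python3 -m jog '{"jaw":[10,10,10,10,10,10,10,10],"slide":[[-0.07,0,0],[0,0,0.25],[0,0,0.25],[0,0,0.25],[0,0,0.2],[0,0,0.1],[0,0,0],[0,0,0]],"spin":[0,0,0,0,0,0,0,0]}'
```

```text
time_s: 7.55
ee_pos: [646.8, -56.0, 244.5]
ee_rot: [179.5, -0.0, 82.3]
force: [-10.0, 0.4, 33.8]
gripper_width: 17.6
gripper_force: 35.1
```

```bash
python3 -m jog '{"jaw":[10,10,10],"slide":[[0,0,-0.15],[0,0,-0.1],[0,0,0]],"spin":[0,0,0]}'
python3 - <<'E'
from h import *
for n in('side','wrist'): grab(n,n+'3')
s=V('side3');w=V('wrist3')
a=cv2.resize(s.im[90:220,190:320],None,fx=4,fy=4,interpolation=2)
b=cv2.resize(w.im[110:330,270:380],None,fx=2.36,fy=2.36,interpolation=2)[:520]
cv2.imwrite('pics/c3.png',np.hstack([a,b[:520]])[:,:,::-1])
e=env.state();print(e['ee_pos'],e['force'])
E
```

```text
time_s: 7.85
ee_pos: [646.8, -56.0, 244.6]
ee_rot: [179.8, -0.0, 82.3]
force: [-2.6, -0.5, 11.8]
gripper_width: 17.8
gripper_force: 35.0Traceback (most recent call last):
  File "<stdin>", line 6, in <module>
    return _nx.concatenate(arrs, 1, dtype=dtype, casting=casting)
           ~~~~~~~~~~~~~~~^^^^^^^^^^^^^^^^^^^^^^^^^^^^^^^^^^^^^^^
ValueError: all the input array dimensions except for the concatenation axis must match exactly, but along dimension 0, the array at index 0 has size 520 and the array at index 1 has size 519
```

Run:
```python
from h import *
def hsv(f): return cv2.cvtColor(V(f).im,cv2.COLOR_RGB2HSV)
s=V('side3');r=np.radians(82.3);tx=np.array([np.cos(r),np.sin(r),0]);ty=np.array([np.sin(r),-np.cos(r),0])
for f,tcp in(('side2',(647.1,-58.5,308.3)),('side3',(646.8,-56,244.6))):
    h=hsv(f);v=V(f);p=np.array(tcp)
    for sh in (6.7,19.6):
        print(f,sh,[v.proj(p+tx*28+ty*a+np.array([0,0,-sh+z])).round(1).tolist() for a in(-9,9) for z in(0,36)])
    u,w=v.proj(p+tx*28+[0,0,-6.7]).astype(int)
    for row in range(w-28,w+24,2): print(row,u,[tuple(int(q) for q in v.im[row,c]) for c in (u-4,u,u+4)])
```

```text
side2 6.7 [[267.1, 134.6], [265.4, 117.0], [257.5, 133.0], [255.5, 115.4]]
side2 19.6 [[267.7, 140.7], [266.0, 123.4], [258.2, 139.0], [256.3, 121.8]]
105 262 [(45, 43, 43), (47, 45, 44), (85, 74, 63)]
107 262 [(45, 45, 43), (44, 42, 40), (84, 72, 59)]
109 262 [(49, 46, 45), (47, 44, 43), (99, 76, 58)]
111 262 [(48, 45, 43), (47, 43, 43), (102, 79, 61)]
113 262 [(45, 43, 42), (58, 50, 45), (98, 75, 56)]
115 262 [(50, 47, 46), (85, 67, 54), (94, 72, 58)]
117 262 [(53, 51, 49), (100, 76, 61), (102, 77, 59)]
119 262 [(76, 64, 56), (105, 79, 62), (104, 79, 60)]
121 262 [(103, 80, 65), (108, 82, 64), (100, 76, 59)]
123 262 [(99, 76, 61), (112, 85, 66), (97, 76, 60)]
125 262 [(104, 82, 67), (109, 83, 66), (95, 74, 59)]
127 262 [(107, 83, 66), (111, 84, 64), (92, 73, 58)]
129 262 [(109, 85, 67), (106, 82, 64), (94, 73, 58)]
131 262 [(95, 77, 62), (102, 75, 59), (99, 76, 60)]
133 262 [(84, 70, 62), (107, 81, 63), (99, 76, 61)]
135 262 [(81, 66, 59), (107, 81, 62), (102, 78, 62)]
137 262 [(73, 64, 62), (103, 80, 63), (103, 80, 64)]
139 262 [(66, 62, 61), (95, 90, 91), (86, 76, 71)]
141 262 [(
[... 1274 characters left out ...]
2, 57)]
163 265 [(157, 125, 95), (108, 82, 63), (95, 75, 58)]
165 265 [(165, 132, 102), (108, 82, 64), (98, 76, 59)]
167 265 [(180, 146, 112), (106, 87, 73), (101, 83, 72)]
169 265 [(158, 128, 99), (107, 103, 101), (142, 137, 134)]
171 265 [(130, 107, 84), (106, 103, 103), (158, 151, 150)]
173 265 [(122, 100, 80), (111, 104, 101), (158, 152, 151)]
175 265 [(104, 87, 70), (142, 135, 132), (158, 151, 149)]
177 265 [(98, 83, 70), (153, 146, 144), (160, 154, 151)]
179 265 [(116, 105, 96), (158, 153, 150), (151, 146, 144)]
181 265 [(116, 107, 99), (152, 145, 144), (139, 134, 133)]
183 265 [(113, 102, 92), (150, 145, 142), (141, 135, 133)]
185 265 [(109, 100, 94), (154, 145, 144), (145, 139, 137)]
```

Run:
```python
from h import *
s=V('side3');r=np.radians(82.3);tx=np.array([np.cos(r),np.sin(r),0]);ty=np.array([np.sin(r),-np.cos(r),0])
for sl in((646.5,-57.8,225),(646.5,-56,225)):
    P=np.array(sl)
    print([ (k,s.proj(P+tx*60+ty*k).round(1).tolist()) for k in(-19.5,-3.5,3.5,19.5)])
    print('end plane of gauge home',[ (k,s.proj(P+tx*28+ty*k).round(1).tolist()) for k in(-9,0,9)])
for row in range(160,186,1): print(row,' '.join('%3d/%3d'%(s.im[row,c,0],s.im[row,c,2]) for c in range(246,290,2)))
```

```text
[(-19.5, [269.7, 180.9]), (-3.5, [261.4, 179.3]), (3.5, [257.8, 178.6]), (19.5, [249.6, 177.0])]
end plane of gauge home [(-9, [270.6, 169.2]), (0, [266.1, 168.3]), (9, [261.6, 167.5])]
[(-19.5, [269.4, 181.5]), (-3.5, [261.1, 179.9]), (3.5, [257.5, 179.2]), (19.5, [249.3, 177.6])]
end plane of gauge home [(-9, [270.4, 169.8]), (0, [265.8, 168.9]), (9, [261.3, 168.1])]
160 141/139 140/134 132/ 97 131/ 84 125/ 80 120/ 78 115/ 77 144/ 90 112/ 67 102/ 58 103/ 61  99/ 60  86/ 57  84/ 55 103/ 84 146/137 148/138 146/138 131/125 126/120 126/121 126/120
161 147/134 142/127 132/ 89 131/ 85 125/ 81 125/ 80 137/ 87 174/107 111/ 67 103/ 61 106/ 61 103/ 61  85/ 55  84/ 57 117/104 147/140 147/139 145/139 128/123 124/119 126/120 125/119
162 161/122 150/112 144/ 92 134/ 85 127/ 81 127/ 83 154/ 98 187/114 116/ 70 109/ 65 109/ 64 104/ 62  89/ 59  92/ 62 126/116 143/136 145/137 140/134 128/121 128/122 126/119 126/119
163 180/117 171/110 164/103 152/ 98 142/ 91 139/ 90 175/109 192/117 123/ 73 111/ 67 109/ 65 102/ 60  88/ 56 102/ 78 132/122 137/130 138/130 131/124 128/122 126/119 124/117 127/121
164 185/
[... 3251 characters left out ...]
  91/ 64 121/ 79 124/ 82 126/ 81 107/ 71  97/ 70 141/131 150/142 149/141 151/143 117/111 110/104 111/106 111/105 112/106 112/107 125/119 124/118 102/ 99  94/ 91
183  60/ 49  55/ 47  89/ 64 121/ 80 122/ 80 125/ 82 110/ 73  95/ 68 142/131 153/144 150/143 150/142 121/115 112/107 112/105 112/105 112/105 113/106 124/117 122/116  98/ 96  94/ 92
184  57/ 48  53/ 47  83/ 59 125/ 80 124/ 82 122/ 78 109/ 72  95/ 68 142/132 154/144 154/144 152/143 121/114 111/104 111/104 112/106 110/103 111/104 121/115 115/109  96/ 94  96/ 95
185  57/ 49  54/ 47  78/ 56 121/ 79 123/ 81 122/ 79 110/ 73  96/ 69 140/130 155/147 157/146 154/145 126/118 109/104 108/103 113/108 110/103 112/105 119/112 108/103  96/ 91  95/ 93
```

Run:
```python
from h import *
for f in('wrist2','wrist3'):
    w=V(f);print(f,w.k,'cam z',(-w.T[:3,:3].T@w.T[:3,3])[2])
    for row in list(range(186,224,3)): print(row,' '.join('%d/%d'%(w.im[row,c,0],w.im[row,c,2]) for c in range(301,344)))
```

```text
wrist2 [305.57127922 305.57127922 321.9515905  200.44004848] cam z 480.35604381533494
186 221/207 223/210 224/211 224/211 225/211 225/212 226/214 233/221 242/235 246/243 247/245 247/246 247/246 247/246 247/246 247/246 246/244 233/225 174/165 126/125 115/117 115/117 115/116 115/112 123/104 142/93 161/91 172/92 181/96 204/107 230/126 241/139 243/143 243/144 243/145 244/146 244/146 245/149 245/150 245/151 245/149 245/148 244/147
189 215/198 222/207 223/210 224/211 224/211 223/210 223/210 225/214 234/223 243/237 246/244 247/246 247/246 247/246 247/246 247/245 246/243 233/223 174/165 127/126 118/119 118/119 117/118 117/115 127/105 146/95 160/89 167/90 178/95 207/109 232/126 241/140 243/143 243/143 243/144 244/145 244/146 245/149 245/151 245/150 245/149 245/148 244/146
192 206/189 214/197 220/206 224/212 226/214 225/212 224/211 228/216 235/223 238/226 235/220 228/208 221/196 216/188 215/185 214/182 205/171 176/144 145/115 134/103 131/102 132/103 132/102 130/97 128/86 133/76 138/70 140/69 144/71 156/77 179/89 204/102 222/115 233/127 240/136 243/142 244/147 245/149 245/151 245/150 245/149 24
[... 6693 characters left out ...]
/66 160/67 161/68 161/67 163/68 161/66 160/66 157/65 158/67 184/88 225/117 240/136 242/141 237/135 218/121
219 67/70 76/72 78/73 81/72 92/66 109/57 125/55 137/57 146/61 154/65 159/66 161/66 159/65 159/66 158/66 158/65 158/65 158/64 157/64 156/65 156/65 156/64 156/65 157/65 157/65 157/65 159/65 159/66 160/67 160/67 162/67 161/67 162/67 161/67 159/65 157/66 145/62 125/58 109/58 106/62 106/64 101/66 84/68
222 40/48 36/39 33/33 44/34 69/39 102/48 123/53 137/58 146/61 154/63 158/65 161/67 160/66 159/66 159/66 158/66 158/65 157/64 157/65 156/64 155/63 156/65 157/66 157/66 157/65 157/66 158/67 159/66 160/67 160/66 161/66 163/68 162/66 161/66 160/67 156/65 145/63 117/55 79/43 46/37 37/38 37/41 41/49
```

Run:
```python
from h import *
r=np.radians(82.3);tx=np.array([np.cos(r),np.sin(r)])
for f,tcp in(('wrist2',(647.1,-60.1,308.3)),('wrist3',(646.8,-56,244.6))):
    w=V(f)
    for a,b in((206,193.3),(205.5,193)):
        g=lambda row,z:(w.plane(322,row,z)[:2]-np.array(tcp[:2]))@tx
        hs=np.linspace(tcp[2]-20,tcp[2]+50,701)
        d=[g(a,h)-g(b,h-36) for h in hs];i=np.argmin(np.abs(d));h=hs[i]
        l,rr=(305.8,338) if f=='wrist2' else (305.1,338.2)
        W=[np.linalg.norm(w.plane(l,214,h)-w.plane(rr,214,h)) for h in hs];j=np.argmin(np.abs(np.array(W)-18))
        print(f,'top-TCP',h-tcp[2],'end tx',g(a,h),'by width',hs[j]-tcp[2])
```

```text
wrist2 top-TCP -20.0 end tx 19.778111997768008 by width 8.800000000000011
wrist2 top-TCP -20.0 end tx 20.117113051442015 by width 8.800000000000011
wrist3 top-TCP -20.0 end tx 17.28717535943834 by width 12.200000000000017
wrist3 top-TCP -20.0 end tx 17.62446063258528 by width 12.200000000000017
```

```bash
python3 -m jog '{"jaw":[40,60,60,60,60,10,0,0,0,0],"slide":[[0,0,0],[0,0,0],[0,0,0],[0,0,-0.7],[0,0,-0.9],[0,0,0],[0,0,0],[0,0,0],[0,0,0],[0,0,0]],"spin":[0,0,0,0,0,0,0,0,0,0]}'
python3 - <<'E'
from h import *
e=env.state();print(e['ee_pos'],e['gripper_width'])
grab('side','side4');grab('wrist','wrist4');s=V('side4')
for row in range(144,176,2): print(row,' '.join('%3d/%3d'%(s.im[row,c,0],s.im[row,c,2]) for c in range(252,284,2)))
w=V('wrist4');print(orange(w,(280,150,370,300),261,hue=(3,14),smin=140,vmin=100))
E
```

```text
time_s: 8.95
ee_pos: [646.3, -55.9, 289.4]
ee_rot: [-179.9, 0.0, 82.3]
force: [-0.8, -0.7, -0.9]
gripper_width: 20.6
gripper_force: 0.0
[646.27805117 -55.93362138 289.40763234] 20.57618973787839
144  47/ 44  50/ 45  48/ 44  50/ 44  48/ 45  48/ 42  77/ 54 154/ 84 161/ 87 160/ 87 159/ 86 120/ 68  94/ 60  95/ 67 111/106 119/115
146  49/ 43  49/ 45  51/ 44  49/ 44  52/ 47  59/ 48 127/ 73 156/ 84 153/ 82 155/ 85 136/ 77  99/ 60  89/ 57  95/ 63 103/ 87 125/119
148  80/ 76  52/ 49  49/ 46  49/ 44  54/ 49 100/ 62 154/ 84 153/ 83 135/ 76 132/ 74 104/ 64  93/ 60  94/ 59  95/ 60  98/ 72 138/128
150 127/127  64/ 61  53/ 47  49/ 44  74/ 51 145/ 81 153/ 83 144/ 79 111/ 67 100/ 62  86/ 57  92/ 60  96/ 62  99/ 63 119/103 141/134
152 133/132  72/ 68  50/ 44  49/ 46  96/ 59 135/ 77 141/ 79 126/ 71 105/ 63  90/ 59  83/ 56  89/ 57  96/ 61 105/ 71 186/174 183/174
154 135/132  82/ 72  51/ 45  52/ 47  76/ 51 107/ 63 112/ 67 114/ 68 104/ 62  86/ 57  82/ 54  93/ 58  94/ 59 119/ 99 173/164 218/210
156 132/112  88/ 65  51/ 47  52/ 46  75/ 51 105/ 62 110/ 67 112/ 65 106/ 65  84/ 55  83/ 56  93/ 60 100/ 75 138/1
[... 769 characters left out ...]
7 145/137 139/131 112/106 117/110 128/121
170 125/ 80 189/118 203/126 194/121 165/104 122/ 80 103/ 80 108/108 138/130 156/147 158/149 152/145 120/114 111/104 115/108 129/122
172 172/108 200/122 200/125 183/113 135/ 87 114/ 76  97/ 75 124/121 154/148 158/150 157/149 137/130 112/107 113/106 115/109 126/119
174 198/123 201/124 191/118 149/ 94 124/ 82 100/ 68 107/ 86 144/136 154/146 159/150 150/145 117/113 112/107 111/106 114/106 126/120
(((648.3385009765625, -43.8831787109375), (41.25041580200195, 14.93588638305664), 81.84474182128906), (312, 180, 23, 59), [[638.0, -63.20000076293945], [652.7999877929688, -65.4000015258789], [658.7000122070312, -24.5], [643.9000244140625, -22.399999618530273]])
```

```bash
python3 -m jog '{"jaw":[0,0,0,0,0,0,0,0,0,0],"slide":[[0,0,0],[0,0,0.3],[0,0,0.3],[0,0,0.2],[0,0,0.2],[0,0,0.2],[0,0,0.1],[0,0,0.1],[0,0,0],[0,0,0]],"spin":[0,0,0,0,0,0,0,0,0,0]}'
```

```text
time_s: 10.05
ee_pos: [646.9, -56.0, 261.1]
ee_rot: [179.2, -0.0, 82.3]
force: [-12.5, 1.1, 43.4]
gripper_width: 0.2
gripper_force: 21.6
```

Contact at 261.1 = 225 + 36 mm: the gauge is home. Now locate the tab.

```bash
python3 -m jog '{"jaw":[0,0,0,10,30,50,50,50,50,50],"slide":[[0,0,-1],[0,0,-1],[0,0,-0.3],[0,0,0],[0,0,0],[0,0,0],[0,0,0],[0,0,0],[0,0,0],[0,0,0]],"spin":[0,0,-1,-1,-1,-1,-1,-1,-1,-1]}' 30
python3 - <<'E'
from h import *
t=V('top1');s=V('side3');g=lambda u,v,z:t.plane(u,v,z)
r=np.radians(-7.7);ex=np.array([np.cos(r),np.sin(r)]);ey=np.array([-np.sin(r),np.cos(r)])
print([(q,int(t.im[q,360,1]),int(t.im[q,359,1])) for q in range(208,240)])
for row in(222,225,228): 
    L=t.im[row,350:370,1].astype(int);print(row,L.tolist())
slot=np.array([646.5,-57.0])
tb=g(360,227,237)[:2];print('tab mid',tb,'rel slot',(tb-slot)@ex,(tb-slot)@ey)
for c,q in((359.3,232.5),(361.5,215)): p=g(c,q,239)[:2]; print(p,(p-slot)@ex,(p-slot)@ey)
E
```

```text
time_s: 11.05
ee_pos: [646.6, -55.9, 317.0]
ee_rot: [-180.0, -0.0, 146.7]
force: [-0.3, 0.1, -0.4]
gripper_width: 49.7
gripper_force: 0.0
[(208, 250, 250), (209, 249, 249), (210, 247, 247), (211, 245, 245), (212, 241, 242), (213, 239, 238), (214, 235, 228), (215, 235, 229), (216, 238, 233), (217, 239, 235), (218, 240, 237), (219, 240, 238), (220, 240, 238), (221, 241, 239), (222, 241, 239), (223, 241, 240), (224, 242, 240), (225, 242, 240), (226, 241, 241), (227, 241, 241), (228, 242, 241), (229, 241, 242), (230, 240, 240), (231, 233, 229), (232, 203, 197), (233, 187, 186), (234, 190, 192), (235, 185, 182), (236, 154, 148), (237, 123, 121), (238, 117, 117), (239, 107, 108)]
222 [159, 166, 178, 185, 191, 190, 185, 213, 233, 239, 241, 242, 241, 239, 229, 186, 162, 157, 149, 149]
225 [225, 221, 222, 218, 201, 187, 193, 228, 238, 240, 242, 241, 240, 235, 209, 146, 121, 122, 130, 139]
228 [194, 196, 197, 200, 195, 184, 208, 232, 239, 241, 242, 241, 239, 234, 218, 214, 214, 208, 210, 204]
tab mid [ 513.93141999 -120.71179992] rel slot -122.83673455948896 -80.8996816856208
[ 500.96247247 -118.80023163] -135.94486741436802 -80.74300943065091
[ 541.62189236 -124.15988106] -94.93394641097623 -80.60653140164837
```

```bash
python3 -m jog '{"jaw":[50,50,50,50,50,50,50,50,50,50],"slide":[[0,0,0],[0,0,0],[0,0,0],[0,0,0],[0.8,-0.5,0],[0.9,-0.6,0],[0.9,-0.6,0],[0.9,-0.6,0],[0.53,-0.43,0],[0,0,0]],"spin":[-0.8,-0.8,-0.8,-0.85,0,0,0,0,0,0]}'
python3 -m jog '{"jaw":[50,50],"slide":[[0,0,0],[0,0,0]],"spin":[0,0]}'
python3 - <<'E'
from h import *
grab('wrist','wrist5')
E
```

```text
time_s: 12.05
ee_pos: [513.9, -121.9, 317.9]
ee_rot: [-180.0, 0.0, 172.2]
force: [1.0, 0.3, -0.4]
gripper_width: 50.1
gripper_force: 0.0
time_s: 12.25
ee_pos: [516.7, -120.6, 317.2]
ee_rot: [180.0, 0.0, 172.3]
force: [-0.2, 0.6, 0.3]
gripper_width: 49.8
gripper_force: 0.0
```

View pics/wrist5.png

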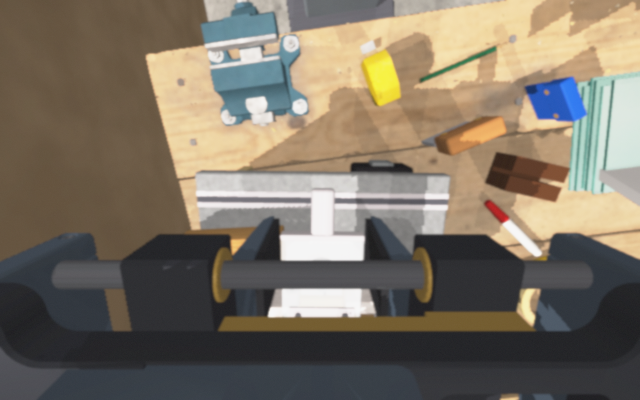

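The tab (cols 311–332, tip row 189) is centred between the fingers (about col 321.5); the guard is still shut. Descend and pinch.

```bash
python3 - <<'E'
from h import *
w=V('wrist5');p=w.plane(321.7,189,239)[:2];r=np.radians(-7.7);ex=np.array([np.cos(r),np.sin(r)]);ey=np.array([-np.sin(r),np.cos(r)])
print(p,(p-[516.2,-120.6])@ex,(p-[516.2,-120.6])@ey)
E
python3 -m jog '{"jaw":[50,50,50,50,50,30,15,15,15,15],"slide":[[0,0,0.8],[0,0,0.8],[0,0,0.8],[0,0,0.83],[0,0,0],[0,0,0],[0,0,0],[0,0,0],[0,0,0],[0,0,0]],"spin":[0,0,0,0,0,0,0,0,0,0]}' 25
```

```text
[ 500.65220581 -118.91297988] -15.63364022214456 -0.4113810383266914
time_s: 13.3
ee_pos: [516.6, -120.1, 221.4]
ee_rot: [179.9, 0.1, 172.2]
force: [1.1, 2.9, 1.8]
gripper_width: 19.6
gripper_force: 25.0
```

```bash
python3 -m jog '{"jaw":[15,15,15,15,15,15,15],"slide":[[-0.015,0,-0.349],[-0.046,0,-0.346],[-0.076,0,-0.341],[-0.105,0,-0.333],[-0.134,0,-0.322],[-0.161,0,-0.31],[0,0,0]],"spin":[0,0,0,0,0,0,0]}'
```

```text
time_s: 14.0
ee_pos: [531.7, -122.3, 281.5]
ee_rot: [179.9, -0.1, 172.3]
force: [-0.1, 6.1, -3.1]
gripper_width: 20.0
gripper_force: 25.0
```

```bash
python3 -m jog '{"jaw":[15,15,15,15,15,15,15,15],"slide":[[-0.188,0,-0.294],[-0.212,0,-0.277],[-0.236,0,-0.257],[-0.257,0,-0.236],[-0.277,0,-0.212],[-0.294,0,-0.188],[0,0,0],[0,0,0]],"spin":[0,0,0,0,0,0,0,0]}'
python3 - <<'E'
from h import *
e=env.state();print(e['ee_pos'],e['force'])
grab('side','side6');grab('top','top6');grab('wrist','wrist6')
s=V('side6');t=V('top6')
ex=np.array([.991,-.134,0]);ey=np.array([.134,.991,0]);H=np.array([646.5,-57,234])-.9*ex-80.7*ey
for a in(0,50,55,60,65,70):
    u=np.array([-np.cos(np.radians(a))*ex[0],-np.cos(np.radians(a))*ex[1],np.sin(np.radians(a))])
    print(a,'strip corner y+',s.proj(H+94*u+37*ey).round(1),'tip',s.proj(H+135*u+10*ey).round(1),'top strip',t.proj(H+94*u+37*ey).round(1))
x=cv2.resize(s.im[60:200,240:400],None,fx=4,fy=4,interpolation=2);cv2.imwrite('pics/c6.png',x[:,:,::-1])
# gauge unchanged?
d=np.abs(V('side4').im[155:180,250:275].astype(int)-s.im[155:180,250:275]).mean();print('diff gauge region',d)
E
```

```text
time_s: 14.8
ee_pos: [575.1, -128.6, 325.2]
ee_rot: [180.0, -0.0, 172.4]
force: [-0.5, 4.8, -1.3]
gripper_width: 19.7
gripper_force: 25.0
[ 575.09198888 -128.64964553  325.23848141] [-0.45194994  4.82905745 -1.26803206]
0 strip corner y+ [326.1 150.9] tip [350.6 146.4] top strip [345.5 213. ]
50 strip corner y+ [308.3 115.9] tip [326.4  95.3] top strip [350.  192.5]
55 strip corner y+ [304.8 113. ] tip [321.4  91.1] top strip [350.6 189.1]
60 strip corner y+ [301.1 110.3] tip [316.1  87.2] top strip [351.2 185.5]
65 strip corner y+ [297.2 107.9] tip [310.5  83.7] top strip [351.8 181.9]
70 strip corner y+ [293.2 105.8] tip [304.6  80.6] top strip [352.3 178.1]
diff gauge region 2.1056
```

Run:
```python
from h import *
s=V('side6');b=V('side4')
for row in range(94,126,2): print(row,' '.join('%3d'%s.im[row,c,1] for c in range(278,334,2)))
t=V('top6')
print('top')
for row in range(174,202,2): print(row,' '.join('%3d'%t.im[row,c,1] for c in range(340,376,2)))
e=env.state();print(e['force'],e['gripper_width'],e['gripper_force'],e['time_s'])
```

```text
94  88  92  90  91  90  89  89  86  88  88  85  86  72  65  63  62  63  64  62  65  62  61  61  73  82  84  83  84
96  91  92  90  90  90  89  91  88  89  88  87  86  72  62  64  63  65  64  61  62  64  65  83  85  85  85  85  86
98  88  88  91  90  89  91  92  89  89  87  88  88  75  58  61  63  60  65  64  66  64  65  86  84  85  84  85  87
100  88  90  91  90  89  91  88  92  87  87  87 127 132 112  98  83  79  81  66  57  57  63  85  83  87  86  85  85
102  88  89  90  91  90  90  89  87  89  86 109 152 155 152 111 101 119 178 110  77  81  84  87  84  85  84  86  86
104  86  86  88  88  91  89  90  89  88  96 143 154 160 151 127 114 172 163  97  86  84  87  85  84  85  89  86  86
106  87  88  89  90  90  88  90  91  91 124 152 156 161 154 146 141 195 126  97  88  86  89  87  87  87  85  88  86
108  88  87  88  89  90  89  88  87 111 148 155 164 157 147 146 178 151 117  96  87  88  87  88  87  87  87  85  87
110  87  85  87  86  89  89  91  98 142 151 147 139 151 139 164 179 121 115  98  87  88  88  89  90  89  89  89  85
112  81  83  85  90  86  89 102 140 153 158 160 135 133 147
[... 1202 characters left out ...]
19  23  35
186  41  40  61 142 176 169  94 166 177 172  69  41  40  37  25  17  19  23
188  41  41  82 161 177 160 100 174 178 158  50  38  43  44  53  29  18  19
190  40  77 105 170 176 140 112 175 178 126  39  40  42  42  47  51  50  36
192  46  75 128 174 174 109 152 176 176  95  40  42  42  42  57  55  53  47
194  59  75 142 176 169  89 163 176 172  66  38  36  39  67 119 121 123  74
196 107  97 160 177 159  99 172 177 156  43  36  37  38  59  79  89  92  61
198 115 106 171 177 141 113 176 177 124  35  37  38  36  66  74  73  71  75
200 110 125 176 175 109 153 178 179 105  37  35  32  36 118 137 139  96  59
[-1.24018531  4.49364852 -1.94768767] 19.589427459506997 24.999693632125854 14.95
```

Run:
```python
from h import *
s=V('side6')
ex=np.array([.991,-.134,0]);ey=np.array([.134,.991,0]);z=np.array([0,0,1]);H=np.array([646.5,-57,234])-.9*ex-80.7*ey
for a in(50,55,60,65,70):
    c,q=np.cos(np.radians(a)),np.sin(np.radians(a));u=-c*ex+q*z;n=q*ex+c*z
    print(a,[(r,m,y,s.proj(H+r*u+m*n+y*ey).round().astype(int).tolist()) for r,m in((94,2.5),(94,-8),(20,-2.5)) for y in(37,-37)])
h=np.array([s.proj(H+37*ey),s.proj(H-37*ey)]);print('hinge',h.round(1))
```

```text
50 [(94, 2.5, 37, [307, 115]), (94, 2.5, -37, [319, 95]), (94, -8, 37, [312, 119]), (94, -8, -37, [323, 98]), (20, -2.5, 37, [286, 138]), (20, -2.5, -37, [299, 118])]
55 [(94, 2.5, 37, [304, 112]), (94, 2.5, -37, [316, 92]), (94, -8, 37, [308, 116]), (94, -8, -37, [320, 95]), (20, -2.5, 37, [286, 138]), (20, -2.5, -37, [298, 117])]
60 [(94, 2.5, 37, [300, 110]), (94, 2.5, -37, [312, 90]), (94, -8, 37, [305, 113]), (94, -8, -37, [317, 93]), (20, -2.5, 37, [285, 137]), (20, -2.5, -37, [298, 117])]
65 [(94, 2.5, 37, [296, 107]), (94, 2.5, -37, [309, 87]), (94, -8, 37, [301, 110]), (94, -8, -37, [313, 90]), (20, -2.5, 37, [284, 136]), (20, -2.5, -37, [297, 116])]
70 [(94, 2.5, 37, [292, 105]), (94, 2.5, -37, [305, 85]), (94, -8, 37, [297, 108]), (94, -8, -37, [310, 88]), (20, -2.5, 37, [284, 136]), (20, -2.5, -37, [296, 116])]
hinge [[279.6 142.8]
 [292.2 122.4]]
```

Run:
```python
from h import *
w=V('wrist6')
ex=np.array([.991,-.134,0]);ey=np.array([.134,.991,0]);z=np.array([0,0,1]);H=np.array([646.5,-57,234])-.9*ex-80.7*ey
for a in(0,50,55,60,65,70):
    c,q=np.cos(np.radians(a)),np.sin(np.radians(a));u=-c*ex+q*z;n=q*ex+c*z
    print(a,[(r,m,w.proj(H+r*u+m*n).round(1).tolist()) for r,m in((135,5),(135,-5),(94,-8),(94,-5))], w.proj(H+94*u-8*n+37*ey).round(1),w.proj(H+94*u-8*n-37*ey).round(1))
for c in (322,): print([(r,int(w.im[r,c,1])) for r in range(150,262,2)])
for c in(285,295,350,360): print(c,[(r,int(w.im[r,c,1])) for r in range(170,250,3)])
```

```text
0 [(135, 5, [322.2, 116.5]), (135, -5, [322.2, 116.6]), (94, -8, [322.2, 164.5]), (94, -5, [322.2, 165.0])] [363.9 164.6] [280.4 164.5]
50 [(135, 5, [322.5, 215.7]), (135, -5, [322.5, 198.8]), (94, -8, [322.3, 221.0]), (94, -5, [322.3, 225.2])] [377.2 221. ] [267.3 221. ]
55 [(135, 5, [322.5, 237.4]), (135, -5, [322.5, 218.9]), (94, -8, [322.3, 232.4]), (94, -5, [322.3, 236.9])] [378.3 232.5] [266.3 232.4]
60 [(135, 5, [322.5, 260.4]), (135, -5, [322.5, 240.8]), (94, -8, [322.3, 244.6]), (94, -5, [322.3, 249.3])] [379.2 244.6] [265.4 244.6]
65 [(135, 5, [322.5, 284.3]), (135, -5, [322.5, 264.0]), (94, -8, [322.3, 257.4]), (94, -5, [322.3, 262.2])] [379.9 257.4] [264.7 257.4]
70 [(135, 5, [322.5, 308.4]), (135, -5, [322.5, 287.9]), (94, -8, [322.3, 270.5]), (94, -5, [322.3, 275.3])] [380.4 270.6] [264.2 270.5]
[(150, 228), (152, 238), (154, 228), (156, 200), (158, 197), (160, 197), (162, 200), (164, 202), (166, 200), (168, 200), (170, 204), (172, 204), (174, 206), (176, 205), (178, 204), (180, 230), (182, 238), (184, 238), (186, 238), (188, 238), (190, 228), (192, 190), (194, 182), (1
[... 968 characters left out ...]
60), (236, 53), (239, 48), (242, 41), (245, 37), (248, 36)]
350 [(170, 198), (173, 194), (176, 201), (179, 200), (182, 199), (185, 200), (188, 205), (191, 209), (194, 180), (197, 180), (200, 179), (203, 179), (206, 180), (209, 179), (212, 180), (215, 176), (218, 101), (221, 75), (224, 73), (227, 75), (230, 75), (233, 66), (236, 63), (239, 58), (242, 52), (245, 45), (248, 37)]
360 [(170, 203), (173, 199), (176, 199), (179, 198), (182, 199), (185, 194), (188, 152), (191, 139), (194, 135), (197, 139), (200, 161), (203, 176), (206, 180), (209, 180), (212, 180), (215, 180), (218, 180), (221, 175), (224, 167), (227, 146), (230, 95), (233, 68), (236, 64), (239, 65), (242, 65), (245, 66), (248, 65)]
```

Run:
```python
from workcell import env
print(env.job_done())
```

```text
the job is handed in; nothing more can be done
None
```

The gauge is seated to its shoulder in the outfeed gap and released, and the guard is held by its tab at about 59–60° (wrist-camera estimate); handed in at about 15 s, offcut, pencil, tape and chisel not touched knowingly but not re-checked at the end.

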